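Tap the cuvette-holder block down onto its parallels

TASK

The aluminium block in the bench vise is standing proud of the two steel parallels beneath it. Pick up the tapping dolly (the short metal shank with a wide white foot), press or tap the block down with its foot until the block sits fully home on the parallels so that they can no longer slide, and then stand the dolly upright on the bench again and let go of it. Do not push the block with the gripper itself.

Things in the scene. Friction and masses are not known exactly. Their poses are not given: they have to be found in the camera images.
- dolly_center (a point): Tapping dolly, a round tool standing upright on the bench, 90 mm tall, 150 g: a white nylon foot 38 mm in diameter and 26 mm high, above it a plain aluminium shank 25 mm in diameter and 64 mm long, the part to grip. This point: on its axis, half-way up (45 mm above its underside); z runs up the axis. It stands left or right of the vise; a dropper bottle and a rubber stopper stand in like places.
- dolly_foot (a point): Centre of the flat underside of the dolly's foot, 45 mm below dolly_center along the axis; z runs up the axis. Keep clear of the bench photometer, a 290 mm tall cabinet fixed on the left of the bench (x 0.39 to 0.71, y 0.49 to 0.75 m).
- block_top (a point): Centre of the top face of the workpiece, an aluminium block 36 mm (x, jaw to jaw) by 64 mm (y, along the jaws) by 45 mm tall with two square 12.5 mm wells in its top, 17 mm either side of this point along y. Clamped in the vise above two loose steel parallels; it slides straight up and down only. z is up; this point is 81 mm above the bench when fully home, 89 to 93 mm at the start.
- workpiece (a joint): How far the block has been pushed down, in m: 0 to 0.004 at the start, 0.012 when it sits fully home on the parallels. It stays where it is left; the jaws' friction of about 6 N holds it, so a push of 10 to 20 N straight down on its top drives it home, where it stops hard.
- vise: Small grey bench vise, fixed to the bench; origin on the bench right under block_top, same axes. Jaws 84 mm wide (y), tops 66 mm high, reaching 52 mm to either side along x; base 20 mm high, within 94 mm along x and 62 mm along y; the screw with its tommy bar (40 mm high) ends at x = -110 mm. Parallels 16 mm high lie on its bed, 20 mm high.
There are look-alikes about, which are no part of the job. Leave any brown look-alike of the part that bears dolly_center alone.

How it is judged (in metres and radians):
On the way, in this order (a step that is already met when the one before it is completed fails the run):
1. the dolly is lifted off the bench while the block still stands proud (height (world z) of dolly_foot above 0.03 m and value of joint workpiece below 0.009 m), for 0.1 s.
2. the block is home with the dolly's foot on it (value of joint workpiece above 0.0105 m and distance between dolly_foot and block_top below 0.025 m), for 0.04 s.
At the end, for the whole second after the job is handed in: The block is within 1.5 mm of fully home on the parallels, and the dolly stands upright on the bench (within 10 degrees), at rest and released (value of joint workpiece above 0.0105 m and height (world z) of dolly_foot below 0.008 m and angle between dolly_center's own z axis and vertical below 0.17 rad and linear speed of dolly below 0.02 m/s); the robot touches nothing.
It fails at once if the gripper itself pushes on the block (contact force between the fingers and workpiece above 2 N).
It also fails if it takes over 43 s, if anything falls off the work surface, if the arm or the gripper's body presses on something with over 40 N, if the wrist force passes 120 N, or if a joint passes its speed limit or range.

ROBOT

A 6-joint arm with a two-finger parallel gripper is mounted at the origin on a cart in front of the work surface, level with it; the furniture and walls round the work are solid. World frame = base frame: x ahead of the robot, y to its left, z up, the work surface at z = 0. Lengths are in mm, angles in degrees, forces in N, time in s.
With the tool pointing down it reaches from about 300 to 850 mm from the base axis. Payload 4.2 kg.
Tool frame: the origin (TCP) lies midway between the tips of the shut fingers; the grasp point (between the pads) lies 19 mm behind it; x points along the fingers, z is the direction in which the jaws open and shut, and the axes are right-handed (so a half turn about x gives the same grasp; the last joint's range is limited). The gripper opens to 91 mm and grips with 3 to 60 N. Pads are 32 mm wide; open, the fingers measure 118 mm over their backs; the gripper's body (76 mm by 178 mm) begins 60 mm behind the grasp point.
Start: joints at [-65.776, 18.312, 89.639, -0, 72.044, -1.146], TCP at [246.377, -519.561, 191.476] pointing down, gripper open.
Joint ranges: [-177.97, 177.97], [-48.28, 115.42], [12.27, 149.76], [-77.06, 257.06], [2.81, 150.46], [-146.56, 146.56]. Speed limits (degrees/s): [147.25, 147.25, 180, 180, 180, 180].

INTERFACE

Orientations are given as [roll, pitch, yaw] about the fixed x, y, z axes, in that order (R = Rz(yaw) Ry(pitch) Rx(roll)).
In Python, from workcell import env gives the robot as it stands.
- The arm moves only by the tool send_rows, never from a script. Its argument "commands" is a list that holds one entry, the list of rows, each a list of 6 numbers: the shift along the tool's x, y, z normalised to -1 to 1, where 1 is 0.1 m, then the turn, a rotation vector about the tool's x, y, z normalised to -1 to 1, where 1 is 2 pi rad. In form: [[[x, y, z, wx, wy, wz], ...]]. A call has 1 to 20 rows; each row is the pose to reach, as a shift and turn from the pose commanded when the call began, along the tool's axes at that moment, turning the shorter way round; what a row does not reach only later rows make up. A row lasts 1/8 s, in which the tool goes at most 62.5 mm and 10.7 degrees, less where a joint would pass 70% of its speed; a pose out of reach is approached as far as the arm can. A call with a number of a shift or a turn outside -1 to 1 is refused whole. A call with a gripper value outside its range is refused whole. "jaw" is the closure, from -1 (fully open) to 1 (shut), so that 0 is half open, set as the call begins (left out, the last holds). The fingers move at their own pace and stop on an object; "force" is the grip in N (left out, the last holds). Time passes only in rows, so rows that repeat a pose let the fingers close. It gives the time, the measured TCP pose, the force and the opening at its end, in the units of the state.
- env.state(): the state, without advancing time (a new reading comes with each control period).
- env.grab_frame(name): name is "scene" or "top" or "wrist"; returns (picture, depth): 420x560x3 uint8, red, green, blue; 420x560 float32, mm along the optical axis (not along the pixel's ray), 0 where there is no reading.
- env.get_calibration(name): a dict with "mtx" (3x3 intrinsics, pixels), "dist_coeffs" ([k1, k2, p1, p2, k3] as OpenCV has them; the pictures are not rectified), "camera_from_world" (4x4, takes a point from world to camera coordinates). Camera axes: x right, y up, looking along -z (the intrinsics and any distortion apply to the point x, -y, -z); pixel columns grow to the right and rows downward; lengths in mm; the calibration is good to about 2 mm. A picture is of the moment at which its call begins: read the wrist's pose just before it. get_calibration takes no time and is no camera call; for the wrist camera it gives the pose at the moment of the call.
- env.job_done(): hands the job in, once; it reports no verdict.
The state is a dict: "time_s": time; "qpos": joint angles; "qvel": joint speeds; "effort": joint torques, N m; "ee_pos": TCP position; "ee_rot": TCP orientation; "force": force on the tool from outside, world axes, zero at the start; "torque": the same for the moment, N m; "gripper_width": finger opening in mm.
Only numpy, scipy, OpenCV 4.12 (cv2) and the standard library are available. Lean on these libraries where they do the work, as an engineer would, in place of code of your own. Each camera call takes 0.05 s, during which the arm holds its last target.

## Working session

There is one attempt and no reset: what is moved stays moved. The work goes in short steps, Python scripts to look and compute and a tool call to move; the robot and the scene stay as the last step left them, time stands still between calls to the robot, and variables do not carry over. Pictures are saved under pics/ and viewed, and the job is handed in when it is done.

Besides the shell and the picture viewer there is one more tool, called by a JSON object that holds its "method" and its "body", one argument or row to a line. send_rows: Moves the arm, as the interface text tells. Its arguments: {"type":"object","properties":{"commands":{"type":"array","items":{"type":"array","items":{"type":"array","items":{"type":"number","minimum":-1,"maximum":1}}}},"jaw":{"type":"number"},"force":{"type":"number"}},"required":["commands"]}

```bash
mkdir -p pics; ls
python3 - <<'E'
from workcell import env
import cv2,numpy as np
print(env.state())
for n in ("scene","top"):
    p,d=env.grab_frame(n); cv2.imwrite(f"pics/{n}0.png",p[:,:,::-1]); np.savez(f"{n}0.npz",p=p,d=d)
    c=env.get_calibration(n); print(n,c)
E
```

```text
pics
{'time_s': 0.0, 'qpos': array([-6.57765360e+01,  1.83502072e+01,  8.97070954e+01, -8.76010267e-04,
        7.20454401e+01, -1.14742150e+00]), 'qvel': array([-0.05596834, -0.07908668, -0.06283101,  0.01103538, -0.13003841,
       -0.08840819]), 'effort': array([-1.14808404e-04, -4.12463379e+01, -2.31975567e+01,  7.25722150e-02,
        4.55878582e-02, -1.36813055e-04]), 'ee_pos': array([ 246.12464196, -519.03706631,  190.63004301]), 'ee_rot': array([179.31702608,  89.89725396, 114.68818238]), 'force': array([-0.64337304, -0.19054293, -0.14618059]), 'torque': array([-0.02728936,  0.00108747,  0.07228354]), 'gripper_width': 91.13329822002218}
scene {'mtx': array([[469.76953287,   0.        , 280.04540562],
       [  0.        , 469.76953287, 205.98808791],
       [  0.        ,   0.        ,   1.        ]]), 'dist_coeffs': array([-0.03029036,  0.        ,  0.        ,  0.        ,  0.        ]), 'camera_from_world': array([[-6.24906830e-01, -7.80547227e-01,  1.54103565e-02,
         2.81231918e+02],
       [ 5.10790346e-01, -3.93851969e-01,  7.64181817e-01,
        -3.32846496e+02],
       [-5.90410599e-01,  4.85413898e-01,  6.44816774e-01,
        -1.08737784e+03],
       [ 0.00000000e+00,  0.00000000e+00,  0.00000000e+00,
         1.00000000e+00]])}
top {'mtx': array([[391.98484436,   0.        , 277.50769744],
       [  0.        , 391.98484436, 206.76988131],
       [  0.        ,   0.        ,   1.        ]]), 'dist_coeffs': array([-0.04588355,  0.        ,  0.        ,  0.        ,  0.        ]), 'camera_from_world': array([[-7.21015455e-03, -9.99297927e-01, -3.67650248e-02,
         2.68135756e+00],
       [ 9.95546759e-01, -1.06292103e-02,  9.36678760e-02,
        -5.03206400e+02],
       [-9.39928975e-02, -3.59259414e-02,  9.94924450e-01,
        -9.04936125e+02],
       [ 0.00000000e+00,  0.00000000e+00,  0.00000000e+00,
         1.00000000e+00]])}
```

View pics/scene0.png

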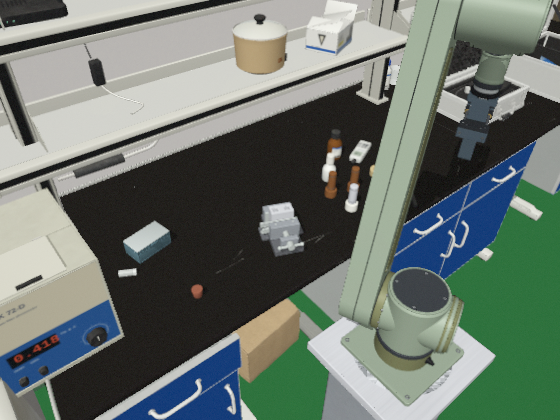

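View pics/top0.png

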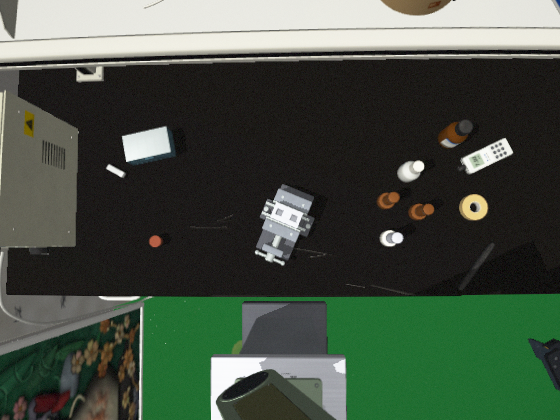

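The scene shows the vise at about (283,228). On the right are brown look-alikes, a white-footed tool at (352,198) and a white bottle at (329,168). In the top view the tool is at (391,239), the bottle at (410,172) and the block at (286,216). I'll zoom in.

Run:
```python
import cv2,numpy as np
s=np.load("scene0.npz");t=np.load("top0.npz")
a=cv2.resize(s['p'][120:260,250:390,::-1],(560,560),interpolation=cv2.INTER_CUBIC)
cv2.imwrite("pics/sz.png",a)
a=cv2.resize(t['p'][150:275,245:445,::-1],(800,500),interpolation=cv2.INTER_CUBIC)
cv2.imwrite("pics/tz.png",a)
```

```text
(no output)
```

View pics/sz.png

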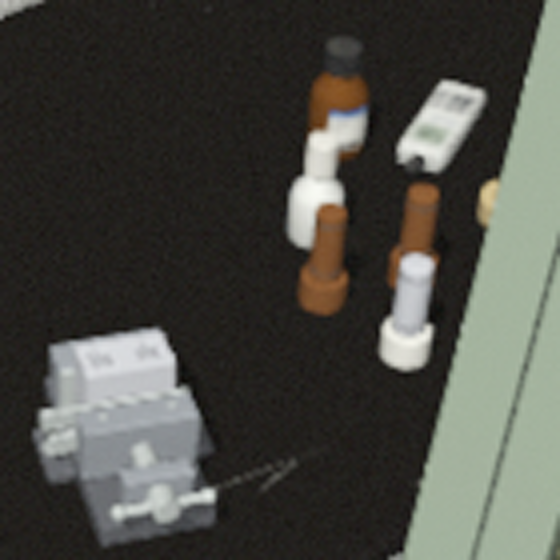

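View pics/tz.png

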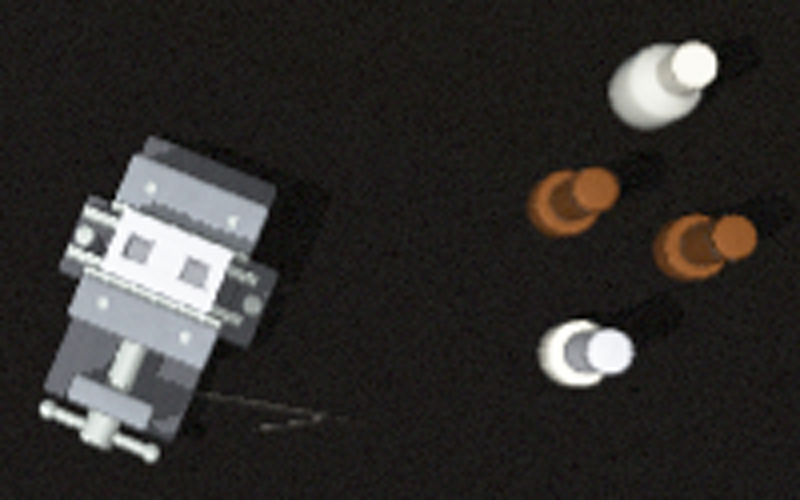

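The zoom shows the dolly (white foot, aluminium shank) with its top at tz (609,351). The block wells are at tz (138,249) and (196,272), and at sz (100,359) and (147,351).

```bash
cat > h.py <<'E'
import numpy as np,cv2
from workcell import env
def ray(n,uv,c=None):
    c=c or env.get_calibration(n)
    q=cv2.undistortPoints(np.array([[uv]],float),c['mtx'],c['dist_coeffs'])[0,0]
    M=np.array(c['camera_from_world']);R=M[:3,:3];o=-R.T@M[:3,3]
    return o,R.T@np.array([q[0],-q[1],-1.])
def plane(n,uv,z,c=None):
    o,d=ray(n,uv,c);return o+d*(z-o[2])/d[2]
def tri(a,b):
    (o1,d1),(o2,d2)=a,b
    s=np.linalg.lstsq(np.c_[d1,-d2],o2-o1,rcond=None)[0]
    p,q=o1+d1*s[0],o2+d2*s[1];return (p+q)/2,np.linalg.norm(p-q)
def T(u,v):return (245+(u+.5)/4-.5,150+(v+.5)/4-.5)
def S(u,v):return (250+(u+.5)/4-.5,120+(v+.5)/4-.5)
E
python3 - <<'E'
from h import *
np.set_printoptions(precision=1,suppress=True)
print("dolly top",plane("top",T(609,351),90), plane("scene",S(416,264),90), tri(ray("top",T(609,351)),ray("scene",S(416,264))))
print("foot ring z26 outline centre", plane("top",T(577,353),15))
for t,s in (((138,249),(100,359)),((196,272),(147,351))):
    print(plane("top",T(*t),91),plane("scene",S(*s),91),tri(ray("top",T(*t)),ray("scene",S(*s))))
# block top corners in top
for c in ((122,207),(231,252),(215,312),(108,263)): print(c,plane("top",T(*c),91))
# others
for n,c,z in (("br1",(597,188),90),("br2",(735,237),90),("bottle",(693,65),90)):print(n,plane("top",T(*c),z))
t=np.load("top0.npz");d=t['d']
u,v=T(609,351);print(d[int(v)-1:int(v)+2,int(u)-1:int(u)+2])
E
```

```text
dolly top [ 427.5 -262.7   90. ] [ 431.2 -267.    90. ] (array([ 427.2, -261.7,   94.9]), np.float64(0.6557048753726944))
foot ring z26 outline centre [ 427.5 -263.8   15. ]
[485.6  -7.7  91. ] [489.1 -10.   91. ] (array([485.5,  -7.6,  94.7]), np.float64(0.7533667215794383))
[472.6 -39.4  91. ] [475.7 -41.7  91. ] (array([472.5, -39.2,  94.4]), np.float64(0.34285882030480724))
(122, 207) [508.8   0.9  91. ]
(231, 252) [483.4 -58.6  91. ]
(215, 312) [450.7 -49.5  91. ]
(108, 263) [478.    8.8  91. ]
br1 [ 516.5 -259.3   90. ]
br2 [ 488.8 -333.6   90. ]
bottle [ 584.2 -314.7   90. ]
[[844.  846.4 844.9]
 [847.5 846.4 845.3]
 [844.4 847.2 845.5]]
```

{"method": "send_rows", "body": {
  "commands": [
    [[0,0.2,-0.2,0.015,0,0],[0,0.4,-0.4,0.03,0,0],[0,0.6,-0.6,0.045,0,0],[0,0.8,-0.8,0.06,0,0],[0,1,-1,0.0705,0,0],[0,1,-1,0.0705,0,0]]
  ],
  "jaw": -1
}}

```text
time_s: 0.85
ee_pos: [294.0, -384.9, 191.3]
ee_rot: [-144.2, 90.0, 125.9]
force: [-0.5, 0.3, 0.1]
gripper_width: 91.2
```

{"method": "send_rows", "body": {
  "commands": [
    [[0,0.25,-0.25,0,0,0],[0,0.5,-0.5,0,0,0],[0,0.75,-0.75,0,0,0],[0,0.9,-1,0,0,0],[0,0.9,-1,0,0,0],[0,0.9,-1,0,0,0]]
  ]
}}

```text
time_s: 1.6
ee_pos: [383.6, -287.4, 191.3]
ee_rot: [-32.8, 89.9, -122.8]
force: [0.3, -1.1, -0.1]
gripper_width: 91.2
```

Run:
```python
from h import *
print(env.state()['ee_pos'])
c=env.get_calibration("wrist");p,d=env.grab_frame("wrist");cv2.imwrite("pics/w1.png",p[:,:,::-1]);np.savez("w1.npz",p=p,d=d,c=np.array(c,dtype=object))
print(c)
```

```text
[ 383.57480771 -287.4289399   191.3131806 ]
{'mtx': array([[306.5910496 ,   0.        , 276.52516266],
       [  0.        , 306.5910496 , 209.56875577],
       [  0.        ,   0.        ,   1.        ]]), 'dist_coeffs': array([-0.06034705,  0.        ,  0.        ,  0.        ,  0.        ]), 'camera_from_world': array([[ 8.85996374e-04, -9.99999590e-01,  1.85035495e-04,
        -2.88588834e+02],
       [ 9.58626678e-01,  7.96666927e-04, -2.84665169e-01,
        -3.34779988e+02],
       [ 2.84664905e-01,  4.29592269e-04,  9.58626991e-01,
        -5.01004002e+02],
       [ 0.00000000e+00,  0.00000000e+00,  0.00000000e+00,
         1.00000000e+00]])}
```

View pics/w1.png

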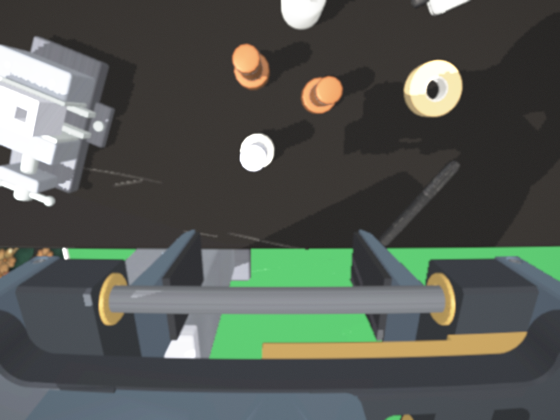

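Run:
```python
from h import *
z=np.load("w1.npz",allow_pickle=True);p=z['p']
cv2.imwrite("pics/w1z.png",cv2.resize(p[120:185,220:295,::-1],(750,650),interpolation=cv2.INTER_CUBIC)[:600])
```

```text
(no output)
```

View pics/w1z.png

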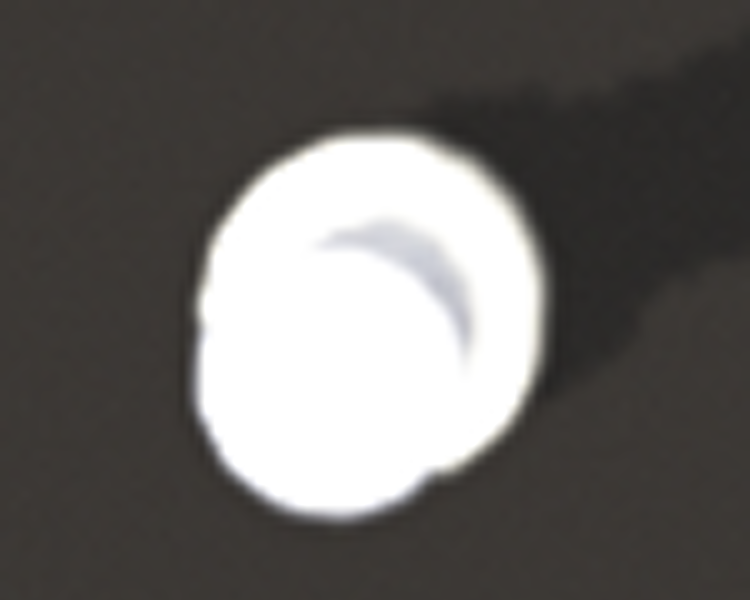

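The wrist view shows the dolly's top circle at about (252.8,157.8) and its foot circle at about (256.7,149.7).

Run:
```python
from h import *
np.set_printoptions(precision=1,suppress=True)
c=np.load("w1.npz",allow_pickle=True)['c'].item()
W=lambda u,v:(220+u/10-.45,120+v/10-.45)
print(plane("wrist",W(333,383),90,c),plane("wrist",W(372,302),26,c))
print(tri(ray("wrist",W(333,383),c),ray("top",T(609,351))))
```

```text
[ 427.9 -265.5   90. ] [ 429.4 -265.3   26. ]
(array([ 427.3, -264.8,   82.7]), np.float64(0.7100683458960585))
```

{"method": "send_rows", "body": {
  "commands": [
    [[0,0.22,-0.11,0,0,0],[0,0.445,-0.225,0,0,0],[0.2,0.445,-0.225,0,0,0],[0.5,0.445,-0.225,0,0,0],[0.8,0.445,-0.225,0,0,0],[0.8,0.445,-0.225,0,0,0],[0.8,0.445,-0.225,0,0,0]]
  ]
}}

```text
time_s: 2.52
ee_pos: [428.9, -265.0, 112.5]
ee_rot: [52.6, 89.9, -37.5]
force: [0.2, 0.1, -0.1]
gripper_width: 91.1
```

Run:
```python
from h import *
for i in range(1):print(env.state()['ee_pos'])
c=env.get_calibration("wrist");p,d=env.grab_frame("wrist");cv2.imwrite("pics/w2.png",p[:,:,::-1]);np.savez("w2.npz",p=p,d=d,c=np.array(c,dtype=object))
print(env.state()['ee_pos'])
```

```text
[ 428.88335901 -264.98651902  112.46324561]
[ 429.17371    -265.00408847  112.80845156]
```

View pics/w2.png

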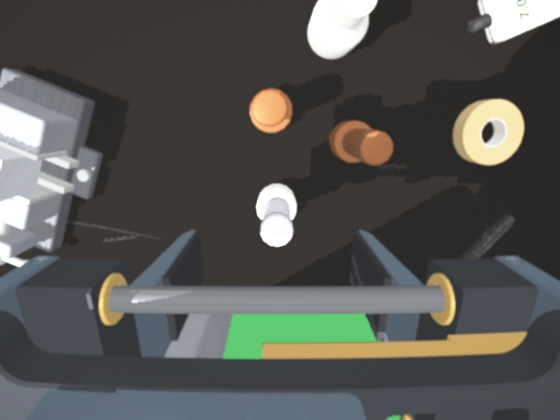

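The dolly's top is at (277,229), on the centreline between the fingers (columns 200 to 352). I'll descend.

{"method": "send_rows", "body": {
  "commands": [
    [[0.15,0,0,0,0,0],[0.3,0,0,0,0,0],[0.45,0,0,0,0,0],[0.58,0,0,0,0,0],[0.65,0,0,0,0,0],[0.65,0,0,0,0,0]]
  ]
}}

```text
time_s: 3.32
ee_pos: [428.2, -263.7, 45.9]
ee_rot: [-120.7, 89.9, 149.3]
force: [0.7, -0.5, 0.2]
gripper_width: 91.3
```

{"method": "send_rows", "body": {
  "commands": [
    [[0,0,0,0,0,0],[0,0,0,0,0,0],[0,0,0,0,0,0],[0,0,0,0,0,0],[0,0,0,0,0,0],[0,0,0,0,0,0],[0,0,0,0,0,0],[0,0,0,0,0,0],[0,0,0,0,0,0],[0,0,0,0,0,0]]
  ],
  "jaw": 1,
  "force": 50
}}

```text
time_s: 4.58
ee_pos: [428.4, -263.9, 46.4]
ee_rot: [22.1, 90.0, -68.0]
force: [0.1, -0.2, -0.9]
gripper_width: 23.9
```

{"method": "send_rows", "body": {
  "commands": [
    [[-0.1,0,0,0,0,0],[-0.3,0,0,0,0,0],[-0.5,0,0,0,0,0],[-0.7,0,0,0,0,0],[-0.9,0,0,0,0,0],[-1,0,0,0,0,0],[-1,0,0,0,0,0]]
  ]
}}

```text
time_s: 5.45
ee_pos: [428.7, -264.1, 147.1]
ee_rot: [55.9, 89.9, -34.1]
force: [0.1, -0.2, -1.6]
gripper_width: 24.0
```

{"method": "send_rows", "body": {
  "commands": [
    [[-0.1,0.05,-0.2,0,0,0],[-0.2,0.1,-0.4,0,0,0],[-0.3,0.15,-0.6,0,0,0],[-0.3,0.2,-0.8,0,0,0],[-0.3,0.25,-1,0,0,0],[-0.3,0.25,-1,0,0,0]]
  ]
}}

```text
time_s: 6.2
ee_pos: [453.0, -162.9, 175.6]
ee_rot: [-108.4, 89.9, 161.7]
force: [0.2, -0.8, -0.7]
gripper_width: 23.7
```

{"method": "send_rows", "body": {
  "commands": [
    [[0,0.05,-0.2,0,0,0],[0,0.1,-0.4,0,0,0],[0,0.15,-0.6,0,0,0],[0,0.2,-0.8,0,0,0],[0,0.25,-0.9,0,0,0],[0,0.25,-0.9,0,0,0],[0,0.25,-0.9,0,0,0]]
  ]
}}

```text
time_s: 7.08
ee_pos: [478.3, -74.6, 176.3]
ee_rot: [-45.3, 90.0, -135.3]
force: [-0.9, -0.2, -0.1]
gripper_width: 24.2
```

Run:
```python
from h import *
print(env.state()['ee_pos'],env.state()['gripper_width'])
for n in("wrist","scene"):
    c=env.get_calibration(n);p,d=env.grab_frame(n);cv2.imwrite(f"pics/{n}3.png",p[:,:,::-1]);np.savez(f"{n}3.npz",p=p,d=d,c=np.array(c,dtype=object))
```

```text
[478.25693918 -74.57081586 176.25547544] 24.16334112326632
```

View pics/wrist3.png

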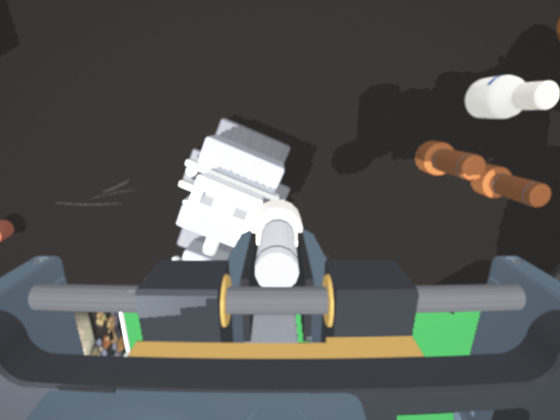

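View pics/scene3.png

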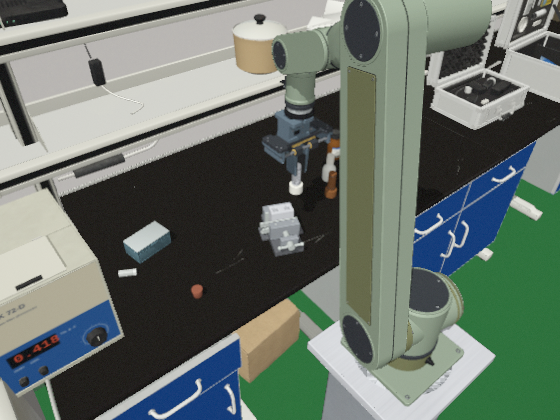

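The dolly is held upright, with its top at (277,265) in the wrist view. The wells are at about (208,199) and (240,214). I'll check the block centre from this view.

Run:
```python
from h import *
np.set_printoptions(precision=1,suppress=True)
c=np.load("wrist3.npz",allow_pickle=True)['c'].item()
a,b=ray("wrist",(208,199),c),ray("wrist",(240,214),c)
for z in(89,92):print(plane("wrist",(208,199),z,c),plane("wrist",(240,214),z,c))
print(tri(a,ray("top",T(138,249))),tri(b,ray("top",T(196,272))))
```

```text
[485.5 -10.3  89. ] [470.6 -40.2  89. ]
[486.3 -11.   92. ] [471.5 -40.6  92. ]
(array([485.3,  -8.6,  86.2]), np.float64(2.396624834579632)) (array([472.2, -40.1,  93.4]), np.float64(1.5316916192225911))
```

{"method": "send_rows", "body": {
  "commands": [
    [[0,0,-0.2,0,0,0],[0,0.01,-0.4,0,0,0],[0,0.01,-0.495,0,0,0],[0.1,0.01,-0.495,0,0,0],[0.2,0.01,-0.495,0,0,0],[0.28,0.01,-0.495,0,0,0],[0.28,0.01,-0.495,0,0,0],[0.28,0.01,-0.495,0,0,0]]
  ]
}}

```text
time_s: 8.18
ee_pos: [479.7, -24.6, 148.5]
ee_rot: [74.3, 90.0, -15.7]
force: [0.5, 0.2, -0.8]
gripper_width: 23.9
```

Run:
```python
from h import *
s=env.state();print(s['ee_pos'],s['force'])
o=[]
for n in("wrist","scene","top"):
    p,d=env.grab_frame(n);o.append(p);np.savez(f"{n}4.npz",p=p,d=d)
a=cv2.resize(o[1][120:260,230:350,::-1],(480,560),interpolation=cv2.INTER_CUBIC)
cv2.imwrite("pics/s4.png",a);cv2.imwrite("pics/w4.png",o[0][:,:,::-1])
```

```text
[479.66498898 -24.58182018 148.50342369] [ 0.52936419  0.16580028 -0.81257478]
```

View pics/s4.png

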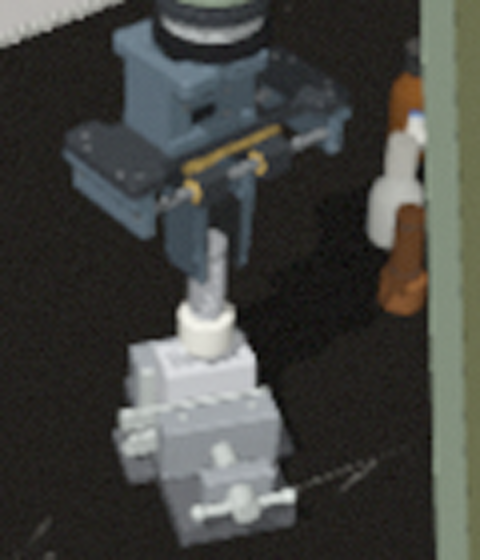

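View pics/w4.png

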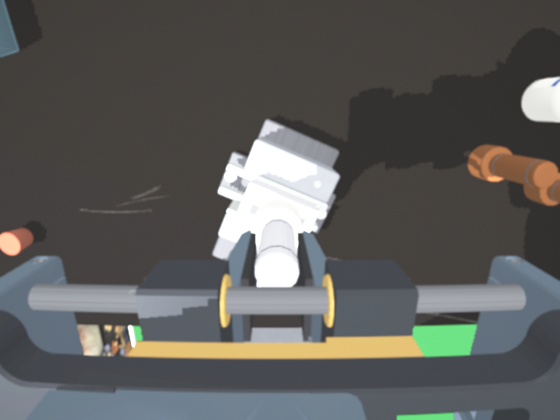

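The foot (scene zoom about (207,330)) is over the block, so I'll descend gently.

{"method": "send_rows", "body": {
  "commands": [
    [[0.03,0,0,0,0,0],[0.06,0,0,0,0,0],[0.08,0,0,0,0,0],[0.1,0,0,0,0,0],[0.12,0,0,0,0,0],[0.14,0,0,0,0,0],[0.14,0,0,0,0,0]]
  ]
}}

```text
time_s: 9.2
ee_pos: [479.6, -24.4, 134.7]
ee_rot: [75.9, 90.0, -14.1]
force: [0.4, 0.4, 2.6]
gripper_width: 24.1
```

{"method": "send_rows", "body": {
  "commands": [
    [[0.02,0,0,0,0,0],[0.04,0,0,0,0,0],[0.05,0,0,0,0,0],[0.06,0,0,0,0,0],[0.06,0,0,0,0,0]]
  ]
}}

```text
time_s: 9.82
ee_pos: [479.5, -24.4, 128.3]
ee_rot: [41.5, 90.0, -48.5]
force: [-0.3, -0.6, 2.0]
gripper_width: 24.0
```

{"method": "send_rows", "body": {
  "commands": [
    [[0.005,0,0,0,0,0],[0.01,0,0,0,0,0],[0.015,0,0,0,0,0],[0.015,0,0,0,0,0]]
  ]
}}

```text
time_s: 10.32
ee_pos: [479.7, -24.4, 127.3]
ee_rot: [72.1, 90.0, -17.9]
force: [-0.4, -1.0, 5.6]
gripper_width: 24.0
```

{"method": "send_rows", "body": {
  "commands": [
    [[0.005,0,0,0,0,0],[0.01,0,0,0,0,0],[0.01,0,0,0,0,0]]
  ]
}}

```text
time_s: 10.7
ee_pos: [480.0, -24.5, 127.3]
ee_rot: [81.0, 89.9, -9.0]
force: [-2.5, -0.3, 11.8]
gripper_width: 23.9
```

The hard stop shows at TCP z 127.3, against 127.4 expected. I'll press somewhat harder to confirm.

{"method": "send_rows", "body": {
  "commands": [
    [[0.01,0,0,0,0,0],[0.02,0,0,0,0,0],[0.02,0,0,0,0,0],[0.02,0,0,0,0,0]]
  ]
}}

```text
time_s: 11.2
ee_pos: [480.5, -24.5, 127.2]
ee_rot: [83.8, 89.8, -6.3]
force: [-4.3, -0.4, 21.9]
gripper_width: 24.2
```

{"method": "send_rows", "body": {
  "commands": [
    [[-0.02,0,0,0,0,0],[-0.05,0,0,0,0,0],[-0.15,0,0,0,0,0],[-0.3,0,0,0,0,0],[-0.5,0,0,0,0,0],[-0.5,0,0,0,0,0]]
  ]
}}

```text
time_s: 11.95
ee_pos: [480.8, -24.5, 175.8]
ee_rot: [84.6, 89.8, -5.5]
force: [0.0, 0.3, -1.6]
gripper_width: 23.8
```

{"method": "send_rows", "body": {
  "commands": [
    [[0,-0.05,0.2,0,0,0],[0,-0.1,0.4,0,0,0],[0,-0.15,0.6,0,0,0],[0,-0.2,0.8,0,0,0],[0,-0.25,1,0,0,0],[0,-0.25,1,0,0,0],[0,-0.25,1,0,0,0]]
  ]
}}

```text
time_s: 12.82
ee_pos: [454.3, -123.9, 173.6]
ee_rot: [-139.8, 90.0, 130.2]
force: [0.2, -0.2, -1.1]
gripper_width: 24.0
```

Run:
```python
from h import *
s=env.state();print(s['ee_pos'],s['force'])
o=[]
for n in("wrist","scene","top"):
    c=env.get_calibration(n);p,d=env.grab_frame(n);o.append(p);np.savez(f"{n}5.npz",p=p,d=d,c=np.array(c,dtype=object))
a=cv2.resize(o[1][120:260,230:350,::-1],(480,560),interpolation=cv2.INTER_CUBIC)
cv2.imwrite("pics/s5.png",a);cv2.imwrite("pics/w5.png",o[0][:,:,::-1])
cv2.imwrite("pics/t5.png",cv2.resize(o[2][150:275,245:445,::-1],(800,500),interpolation=cv2.INTER_CUBIC))
```

```text
[ 454.32197049 -123.86460811  173.62306041] [ 0.20463198 -0.21796439 -1.10226996]
```

View pics/s5.png

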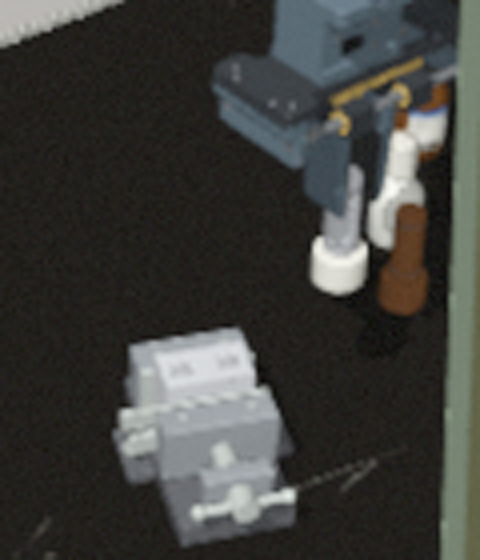

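View pics/w5.png

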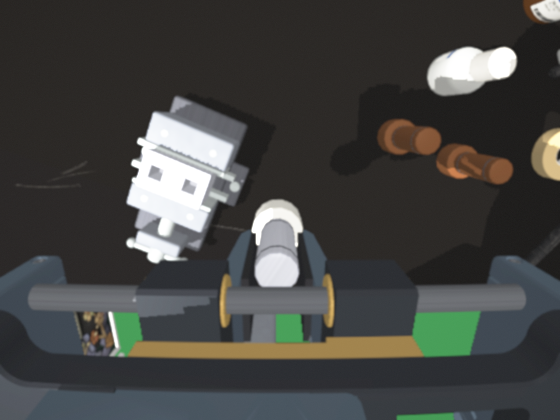

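View pics/t5.png

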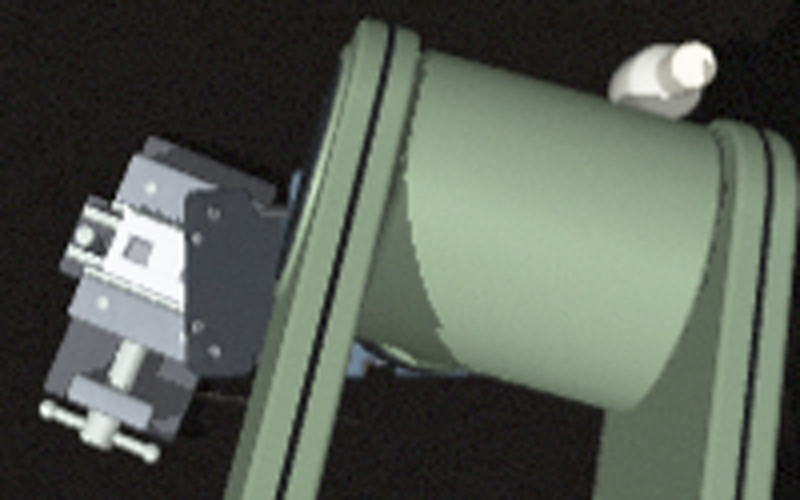

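In the scene view the wells moved down by about 11 zoom pixels, or about 8 mm. Next is returning the dolly to near its old place.

{"method": "send_rows", "body": {
  "commands": [
    [[0,-0.05,0.2,0,0,0],[0,-0.1,0.4,0,0,0],[0,-0.15,0.6,0,0,0],[0,-0.2,0.8,0,0,0],[0,-0.26,1,0,0,0],[0,-0.26,1,0,0,0]]
  ]
}}

```text
time_s: 13.72
ee_pos: [428.4, -224.7, 173.9]
ee_rot: [123.0, 90.0, 32.9]
force: [-0.2, 1.2, -0.6]
gripper_width: 23.7
```

{"method": "send_rows", "body": {
  "commands": [
    [[0,0,0.25,0,0,0],[0.2,0,0.25,0,0,0],[0.4,0,0.25,0,0,0],[0.6,0,0.25,0,0,0],[0.8,0,0.25,0,0,0],[1,0,0.25,0,0,0],[1,0,0.25,0,0,0],[1,0,0.25,0,0,0]]
  ]
}}

```text
time_s: 14.72
ee_pos: [429.2, -249.1, 74.6]
ee_rot: [66.3, 89.9, -23.7]
force: [-0.0, -0.4, -1.5]
gripper_width: 23.9
```

Run:
```python
from h import *
s=env.state();print(s['ee_pos'],s['force'],s['ee_rot'])
a=np.load("scene0.npz")['d'];b=np.load("scene5.npz")['d']
# between/around wells, px
for r,c in ((208,281),(206,279),(211,282)):
    print(a[r-1:r+2,c-1:c+2].mean(),b[r-1:r+2,c-1:c+2].mean())
t0=tri(ray("scene",(230+181/4-.4,120+370/4-.4)),ray("top",T(138,249)))
print(plane("scene",(274.6,212.1),81),plane("scene",(286.7,209.9),81))
p,d=env.grab_frame("wrist");cv2.imwrite("pics/w6.png",p[:,:,::-1])
```

```text
[ 429.20141943 -249.13663284   74.641952  ] [-0.04094641 -0.4186193  -1.50145601] [ 66.29766158  89.92848504 -23.67583886]
1323.6193 1337.512
1329.5187 1357.5133
1314.0594 1327.2638
[489.00071214  -9.86279564  81.        ] [475.47769661 -43.02796517  81.        ]
```

View pics/w6.png

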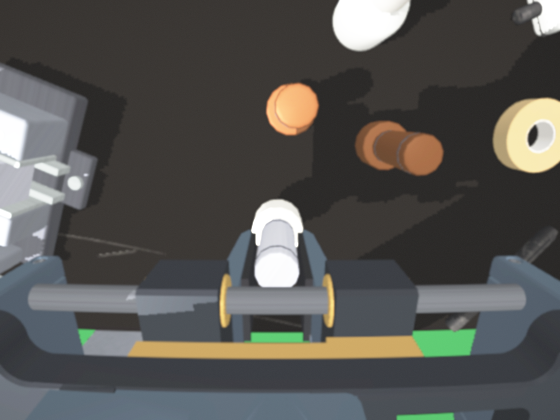

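{"method": "send_rows", "body": {
  "commands": [
    [[0.1,0,0,0,0,0],[0.2,0,0,0,0,0],[0.24,0,0,0,0,0],[0.26,0,0,0,0,0],[0.27,0,0,0,0,0],[0.28,0,0,0,0,0],[0.28,0,0,0,0,0]]
  ]
}}

```text
time_s: 15.65
ee_pos: [428.7, -249.6, 46.4]
ee_rot: [50.6, 89.9, -39.4]
force: [-0.2, 0.4, 2.1]
gripper_width: 24.0
```

{"method": "send_rows", "body": {
  "commands": [
    [[0,0,0,0,0,0],[0,0,0,0,0,0],[0,0,0,0,0,0],[0,0,0,0,0,0],[0,0,0,0,0,0],[0,0,0,0,0,0],[0,0,0,0,0,0],[0,0,0,0,0,0]]
  ],
  "jaw": -1
}}

```text
time_s: 16.65
ee_pos: [428.4, -249.4, 46.0]
ee_rot: [13.1, 90.0, -76.9]
force: [0.5, -0.6, 0.0]
gripper_width: 91.5
```

Run:
```python
from h import *
print(env.state()['gripper_width'])
p,d=env.grab_frame("wrist");cv2.imwrite("pics/w7.png",p[:,:,::-1])
```

```text
91.45264630262798
```

View pics/w7.png

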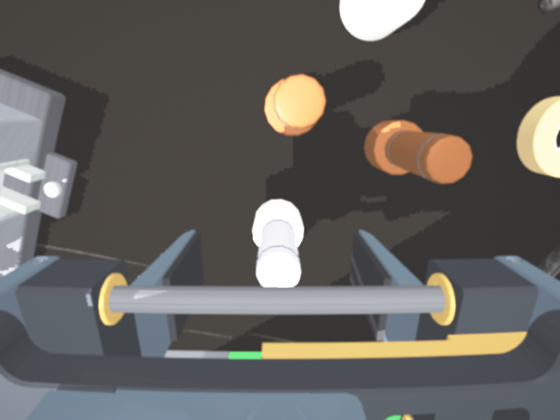

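The dolly stands free between the open fingers, with its top at (278,267). Raising the arm straight up.

{"method": "send_rows", "body": {
  "commands": [
    [[-0.1,0,0,0,0,0],[-0.3,0,0,0,0,0],[-0.5,0,0,0,0,0],[-0.7,0,0,0,0,0],[-0.9,0,0,0,0,0],[-1,0,0,0,0,0],[-1,0,0,0,0,0]]
  ]
}}

```text
time_s: 17.58
ee_pos: [428.8, -249.6, 146.7]
ee_rot: [56.6, 89.9, -33.4]
force: [0.0, 0.1, -0.2]
gripper_width: 91.6
```

{"method": "send_rows", "body": {
  "commands": [
    [[-0.2,-0.2,0.2,0,0,0],[-0.4,-0.4,0.4,0,0,0],[-0.5,-0.6,0.6,0,0,0],[-0.5,-0.8,0.8,0,0,0],[-0.5,-0.8,1,0,0,0],[-0.5,-0.8,1,0,0,0],[-0.5,-0.8,1,0,0,0]]
  ]
}}

```text
time_s: 18.45
ee_pos: [348.8, -348.8, 195.3]
ee_rot: [-156.5, 89.9, 113.5]
force: [0.0, 0.4, -0.2]
gripper_width: 91.0
```

Run:
```python
from h import *
s=env.state();print(s['ee_pos'],s['force'])
o=[]
for n in("wrist","scene","top"):
    p,d=env.grab_frame(n);o.append(p);np.savez(f"{n}8.npz",p=p,d=d)
cv2.imwrite("pics/s8.png",cv2.resize(o[1][120:260,230:390,::-1],(640,560),interpolation=cv2.INTER_CUBIC));cv2.imwrite("pics/w8.png",o[0][:,:,::-1])
cv2.imwrite("pics/t8.png",cv2.resize(o[2][150:275,245:445,::-1],(800,500),interpolation=cv2.INTER_CUBIC))
```

```text
[ 348.83296996 -348.81749275  195.33962546] [ 0.03094812  0.38872291 -0.16784772]
```

View pics/s8.png

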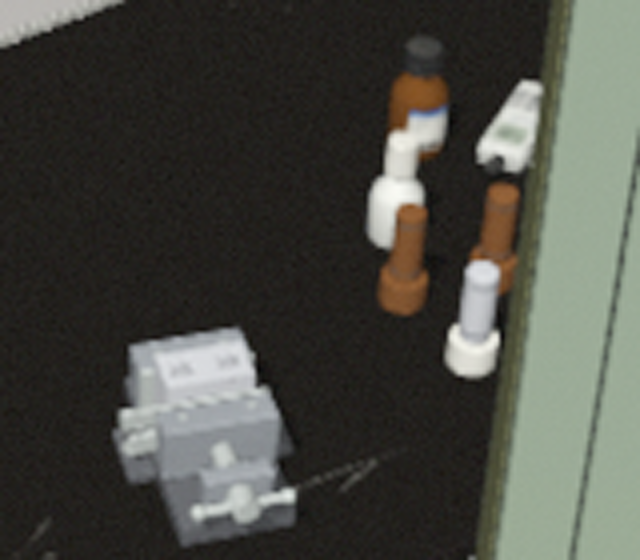

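View pics/t8.png

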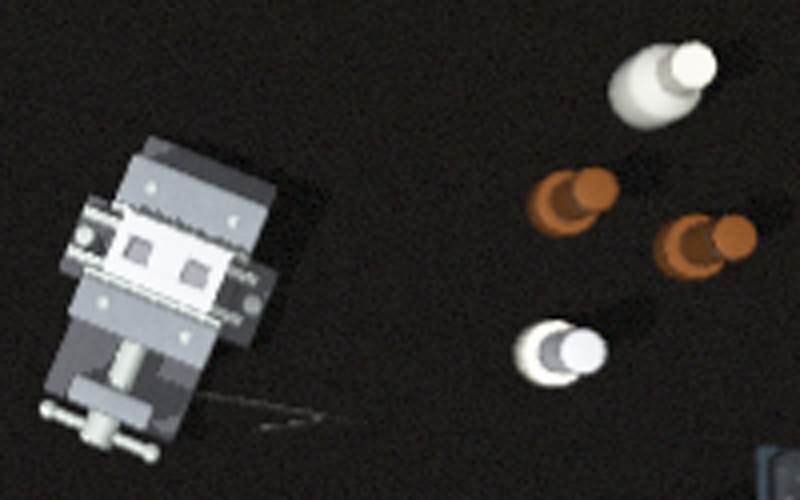

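View pics/w8.png

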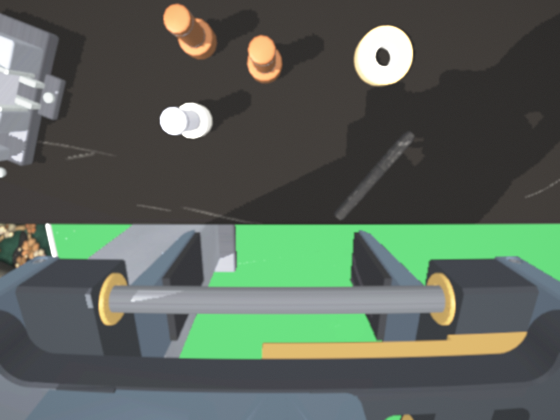

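Run:
```python
from h import *
a=np.load("top0.npz")['d'];b=np.load("top8.npz")['d']
u,v=T(167,262);u,v=int(u),int(v)
s=np.s_[v-3:v+4,u-3:u+4]
print("block depth change",np.median(b[s])-np.median(a[s]))
j=np.s_[198:203,278:290];print("jaw ref",np.median(b[j])-np.median(a[j]))
# jaw-top to block height
print("dolly axis top/foot", plane("top",T(583,351),90),plane("top",T(551,353),15))
print(env.state()['ee_pos'])
```

```text
block depth change 8.75824
jaw ref 0.13702393
dolly axis top/foot [ 427.65958259 -248.67789427   90.        ] [ 427.69410168 -248.48900373   15.        ]
[ 348.80249583 -348.6792222   195.75424311]
```

```bash
python3 -c "
from workcell import env
env.job_done()"
```

```text
the job is handed in; nothing more can be done
```

I gripped the dolly by its shank, lifted it, and pressed its foot on the block until it stopped hard. I then stood the dolly upright on the bench near its old place, let go and moved the arm clear. The job was handed in at about 18.6 s.

- **Block:** at the stop, further pushing raised the force to 22 N while the tool stayed at 127.2 mm. That puts the foot about 81 mm above the bench, the fully-home height. The top camera showed the block about 8.7 mm lower and the vise jaw unchanged (0.1 mm). A rougher estimate from the scene camera gave a drop of about 8 to 10 mm.
- **Dolly:** it stands upright, with top and foot aligned within 0.2 mm in the top view at about (428, -249) mm. The gripper is open and touching nothing.
- **Disagreements:** different camera views gave positions that differed by 2 to 5 mm, and heights that differed by up to about 8 mm. The gripper read about 24 mm on the 25 mm shank. Neither affected the job.
- **Failed checks:** none.

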